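Clamp the filter cassette: tighten the bar nut, close the cam lever

TASK

Clamp the filter cassette in its sloped holder. With the cam lever under the holder still open, turn the bar nut on top clockwise until it comes up firmly against its stop; then pull the cam lever's handle up until it is fully closed against its stop, and let go of it. Leave the other things on the bench where they are.

Things in the scene. Friction and masses are not known exactly. Their poses are not given: they have to be found in the camera images.
- holder: Filter cassette holder, fixed: base 170 x 150 mm; plates about 104 x 124 mm on a 35 degree slope that rises along the holder's +x (away from the robot), a white cassette 28 mm thick between fixed lower plate and moving pressure plate. The clamp rod runs through the middle, square to the slope: bar nut on its upper end, cam lever on its lower end. Origin: on the bench under the lever's pivot; z up.
- nut (a joint): Turn of the bar nut about the rod, rad; grows clockwise seen from above, looking down the rod. Hard stop at 1.6, where the pressure plate meets the cassette. Starts at 0.2 to 1.0. Takes about 0.2 N m to turn, stays where it is left; forced well past the stop, a grip may slip and flick it back. Nut and pressure plate come down 4 mm along the rod per rad.
- nut_grip (a point): Centre of the nut's grip, on the rod's axis: a dark steel bar 80 mm long (point x), 14 mm thick (point y), 30 mm high (point z, pointing out along the rod, 35 degrees from vertical, leaning towards the robot). The bar reaches 16 mm below and 14 mm above this point along z; the pressure plate's washer lies 34 mm below it. Hub under the bar 30 mm across. Turns with the nut.
- lever (a joint): Angle of the cam lever, rad: 0 = fully open (handle hangs 28 degrees below level), 1.1 = fully closed on its hard stop (handle points 35 degrees above level, parallel to the plates). Grows as the handle is pulled up. Starts at 0 to 0.25. Closing takes 0.4 rising to 0.65 N m (4 to 6 N at the grip); stays where it is left.
- lever_pivot (a point): Cam lever's pivot, 130 mm above the bench under the sloped plates; the lever turns about this point's y axis (level), in the vertical plane of the holder's x and z.
- lever_grip (a point): Grip point in the lever's handle, 125 mm from the pivot. The handle is a flat steel paddle 60 mm long (point x, 90 to 150 mm from the pivot), 14 mm thick (point y, level), 26 mm high (point z); it stands out past the upper edge of the sloped plates on the side away from the robot and can be pinched across its thickness from above. Turns with the lever.
- beaker: Bystander, loose, to be left where it is: glass beaker, 64 mm across, 85 mm tall. Origin: centre of the underside.
- reagent: Bystander, loose, to be left where it is: clear reagent jar with a cap, 68 mm across, 150 mm tall. Origin: centre of the underside.
- spare_cassette: Bystander, loose, to be left where it is: spare white filter cassette lying flat, 92 x 108 x 28 mm. Origin: centre of the underside.
- spanner: Bystander, loose, to be left where it is: steel spanner lying flat, 160 mm long. Origin: centre of the underside.
- wash_bottle: Bystander, loose, to be left where it is: white bottle, 64 mm across, 170 mm tall. Origin: centre of the underside.
- amber: Bystander, loose, to be left where it is: amber bottle, 60 mm across, 130 mm tall. Origin: centre of the underside.
- tip_box: Bystander, loose, to be left where it is: open grey pipette-tip box, 120 x 85 x 50 mm. Origin: centre of the underside.

How it is judged:
On the way, in this order (a step that is already met when the one before it is completed fails the run):
1. the bar nut is turned clockwise to its stop while the lever is still open (value of joint nut above 1.5 rad and value of joint lever below 0.45 rad), for 0.2 s.
2. the cam lever is fully closed with the nut still tight (value of joint nut above 1.5 rad and value of joint lever above 1.02 rad), for 0.2 s.
At the end, for the whole second after the job is handed in: The bar nut is within 0.1 rad of its stop (joint above 1.5) and the cam lever within 0.08 rad of fully closed (joint above 1.02), both at rest (all of step 2 and velocity of joint nut between -0.05 and 0.05 rad/s and velocity of joint lever between -0.05 and 0.05 rad/s); the robot touches nothing.
It fails at once if a bystander is shoved more than 30 mm or knocked over (distance of any of beaker, reagent, spare_cassette, spanner, wash_bottle, amber, tip_box from where it was at the start of the episode above 0.03 m or angle between any of beaker, reagent, spare_cassette, spanner, wash_bottle, amber, tip_box's own z axis and vertical above 0.5 rad).
It also fails if it takes over 48 s, if anything falls off the work surface, if the arm or the gripper's body presses on something with over 40 N, if the wrist force passes 120 N, or if a joint passes its speed limit or range.

ROBOT

A 6-joint arm with a two-finger parallel gripper is mounted at the origin on the work surface. World frame = base frame: x ahead of the robot, y to its left, z up, the work surface at z = 0. Lengths are in m, angles in rad, forces in N, time in s.
With the tool pointing down it reaches from about 0.3 to 0.75 m from the base axis. Payload 8.5 kg.
Tool frame: the origin (TCP) lies between the finger pads; the fingertips stand 14 mm ahead of it and the grasp point (between the pads) lies 5 mm behind it; z points along the fingers, y is the line along which they close (so a half turn about z gives the same grasp; the last joint's range is limited). The gripper opens to 85 mm and grips with 20 to 120 N. Pads are 22 mm wide; open, the fingers measure 114 mm over their backs; the gripper's body (76 mm by 85 mm) begins 54 mm behind the grasp point. The pads swing forward as they close: fully open they stand 13 mm farther back than shut.
Start: joints at [-1.4, 0.381, 1.297, -0, 1.464, -0.215], TCP at [0.207, -0.51, 0.245] pointing down, gripper open.
Joint ranges: [-3.11, 3.11], [-0.89, 2.33], [0.22, 2.48], [-1.42, 4.56], [0.17, 2.85], [-2.88, 2.88]. Speed limits (rad/s): [2.39, 2.39, 3.14, 3.14, 3.14, 3.14].

INTERFACE

Orientations are given as a unit quaternion [w, x, y, z].
In Python, from workcell import read_state, cams, workorder, finder gives the robot as it stands. The module is installed in compiled form; this text tells all that it offers.
- The arm moves only by the shell command python3 -m inch 'ROWS' [FORCE]. ROWS is JSON, a list of rows, each a list of 5 numbers: the opening, from 0 (shut) to 1 (fully open), then the shift along the tool's x, y, z in mm, then the turn about the tool's z in rad. A call has 1 to 20 rows; each row is the pose to reach, as a shift and turn from the pose commanded when the call began, along the tool's axes at that moment; what a row does not reach only later rows make up. A row lasts 1/10 s, in which the tool goes at most 50 mm and 8.59 degrees, less where a joint would pass 70% of its speed; a pose out of reach is approached as far as the arm can. A call with a gripper value outside its range is refused whole. The fingers move at their own pace and stop on an object; FORCE is the grip in N (left out, the last holds). Time passes only in rows, so rows that repeat a pose let the fingers close. It gives the time, the measured TCP pose, the force, the opening and the grip force at its end, in the units of the state.
- read_state(): the state, without advancing time (a new reading comes with each control period).
- cams.capture(name): name is "side" or "top"; returns the picture (480x640x3 uint8, blue, green, red); there is no depth.
- cams.calibration(name): a dict with "fovy" (degrees; the focal length in pixels is half the picture's height over the tangent of half this angle, whatever the lens; pixels are square), "cx", "cy" (the principal point, pixels), "D" ([k1, k2, p1, p2, k3] as OpenCV has them; the pictures are not rectified), "xyz" and "rotation" of the camera in the world. Camera axes: x right, y down, z forward; pixel columns grow to the right and rows downward; lengths in m; the calibration is good to about 2 mm. A picture is of the moment at which its call begins. calibration takes no time and is no camera call.
- workorder.job_done(): hands the job in; it is judged then, once.
Trained networks look in the newest picture that a camera, given by its name, has taken for a name from the list of things; names that differ only in an ending like _2 or _b are one class to them, and where a whole thing is asked for, a point or a joint stands for the part that bears it (a point fixed in the world has none). Each returns a list of dicts, best first, with "score" (0 to 1); they miss things now and then, are a little off and sometimes report something else, mostly with a low value. They report only what shows in the picture. A call takes as long as a camera call.
- finder.look_for(target, camera): "point" ([column, row] as shares, 0 to 1, of the picture: columns of its width, rows of its height, amid what is visible of it).
The state is a dict: "clock": time; "q": joint angles; "qvel": joint speeds; "joint_torque": joint torques, N m; "tool_pos": TCP position; "tool_rot": TCP orientation; "ft_force": force on the tool from outside, world axes, zero at the start; "moment": the same for the moment, N m; "finger_gap": finger opening in m; "grasp_force": force on a finger pad.
Only numpy, scipy, OpenCV 4.12 (cv2) and the standard library are available. Lean on these libraries where they do the work, as an engineer would, in place of code of your own. Each camera call takes 0.05 s, during which the arm holds its last target. There are 200 camera calls.

## Working session

There is one attempt and no reset: what is moved stays moved. The work goes in short steps, Python scripts to look and compute and a shell command to move; the robot and the scene stay as the last step left them, time stands still between calls to the robot, and variables do not carry over. Pictures are saved under pics/ and viewed, at most 10 in all, crops included, and the job is handed in when it is done.

```bash
mkdir -p pics; ls; cat > h.py <<'E'
import numpy as np,cv2
from scipy.spatial.transform import Rotation as R
from workcell import read_state,cams,workorder,finder
def cal(n):
    c=cams.calibration(n);f=240/np.tan(np.radians(c['fovy'])/2)
    K=np.array([[f,0,c['cx']],[0,f,c['cy']],[0,0,1.]])
    Rm=np.array(c['rotation'],float)
    if Rm.size==4: Rm=R.from_quat(Rm.ravel(),scalar_first=True).as_matrix()
    return K,np.array(c['D'],float),Rm.reshape(3,3),np.array(c['xyz'],float)
def ray(n,px):
    K,D,Rm,t=cal(n);u=cv2.undistortPoints(np.array([[px]],float),K,D)[0,0]
    d=Rm@np.array([u[0],u[1],1]);return t,d/np.linalg.norm(d)
def proj(n,P):
    K,D,Rm,t=cal(n);P=(np.atleast_2d(P)-t)@Rm
    return cv2.projectPoints(P,np.zeros(3),np.zeros(3),K,D)[0][:,0]
def tri(pa,pb,a='side',b='top'):
    t1,d1=ray(a,pa);t2,d2=ray(b,pb)
    s=np.linalg.lstsq(np.c_[d1,-d2],t2-t1,rcond=None)[0]
    A=t1+s[0]*d1;B=t2+s[1]*d2;return (A+B)/2,np.linalg.norm(A-B)
def plane(n,px,z):
    t,d=ray(n,px);return t+d*(z-t[2])/d[2]
E
python3 - <<'E'
from h import *
for n in('side','top'):
    cv2.imwrite(f'pics/{n}1.png',cams.capture(n)); print(n,cams.calibration(n))
    for o in('holder','nut','nut_grip','lever','lever_grip','beaker','reagent','spare_cassette','spanner','wash_bottle','amber','tip_box'):
        r=finder.look_for(o,n); print(o,[(round(x['score'],2),np.round(np.array(x['point'])*[640,480]).tolist()) for x in r[:2]])
print(read_state())
E
```

```text
pics
side {'fovy': 43.81596873611474, 'cx': 319.0385917152304, 'cy': 244.09824581029577, 'D': array([0.02864272, 0.        , 0.        , 0.        , 0.        ]), 'xyz': array([-0.27551642,  1.01600813,  0.94666826]), 'rotation': array([ 0.16501641, -0.30460588,  0.81253063, -0.46880574])}
holder [(0.55, [353.0, 262.0])]
nut [(0.47, [365.0, 226.0])]
nut_grip [(0.8, [363.0, 228.0]), (0.72, [289.0, 287.0])]
lever []
lever_grip []
beaker [(0.62, [292.0, 284.0])]
reagent [(0.83, [400.0, 253.0])]
spare_cassette [(0.78, [266.0, 278.0])]
spanner []
wash_bottle []
amber [(0.52, [421.0, 229.0])]
tip_box [(0.94, [196.0, 391.0]), (0.26, [363.0, 229.0])]
top {'fovy': 43.51157614075074, 'cx': 324.691802107086, 'cy': 235.83881163194818, 'D': array([-0.06771412,  0.        ,  0.        ,  0.        ,  0.        ]), 'xyz': array([0.37830399, 0.01054614, 1.38500429]), 'rotation': array([-0.05036892,  0.71204664, -0.69797577,  0.05729213])}
holder [(0.9, [364.0, 263.0])]
nut [(0.88, [364.0, 273.0])]
nut_grip [(0.61, [364.0, 269.0])]
lever []
lever_grip [(0.63, [387.0, 212.0]), (0.32, [300.0, 220.0])]

[... 354 characters left out ...]
 array([-1.40033346e+00,  3.80590770e-01,  1.29735719e+00, -4.08196803e-05,
        1.46359623e+00, -2.15310857e-01]), 'qvel': array([-2.38790962e-04,  5.55965609e-04,  3.16695893e-04,  1.12884912e-03,
       -8.15038442e-04,  4.82737789e-05]), 'joint_torque': array([ 3.01093962e-03, -4.48321223e+01, -2.31462550e+01, -4.04954380e-05,
        5.39376560e-04,  9.74817453e-06]), 'tool_pos': array([ 0.2069341 , -0.50958209,  0.24534182]), 'tool_rot': array([ 2.37729598e-05,  9.81454515e-01,  1.91695157e-01, -2.08310090e-05]), 'ft_force': array([-0.28627801,  0.24786765, -0.15614441]), 'moment': array([-0.01617958, -0.02573389,  0.01950717]), 'grasp_force': 0.0, 'finger_gap': 0.08514140512040512}
```

```bash
python3 - <<'E'
from h import *
a=cv2.imread('pics/side1.png')[130:330,220:480];b=cv2.imread('pics/top1.png')[150:340,270:530]
cv2.imwrite('pics/s1c.png',cv2.resize(a,(780,600),interpolation=cv2.INTER_CUBIC));cv2.imwrite('pics/t1c.png',cv2.resize(b,(780,570),interpolation=cv2.INTER_CUBIC))
print(tri([364,227],[364,270]))
for z in(0.1,0.13):print(plane('top',[387,212],z))
E
```

```text
(array([ 0.49186272, -0.07695199,  0.21910142]), np.float64(0.0001299903369236726))
[ 0.63118249 -0.13495542  0.1       ]
[ 0.62527873 -0.1315585   0.13      ]
```

View pics/s1c.png

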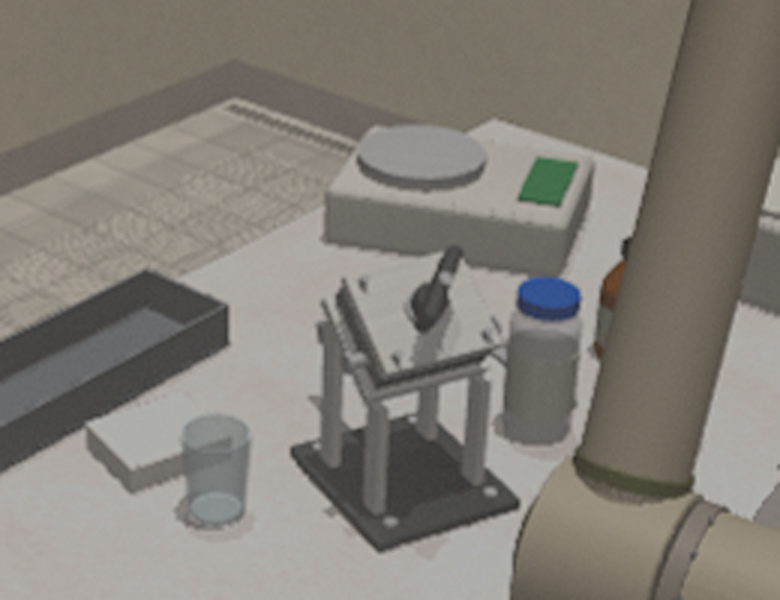

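View pics/t1c.png

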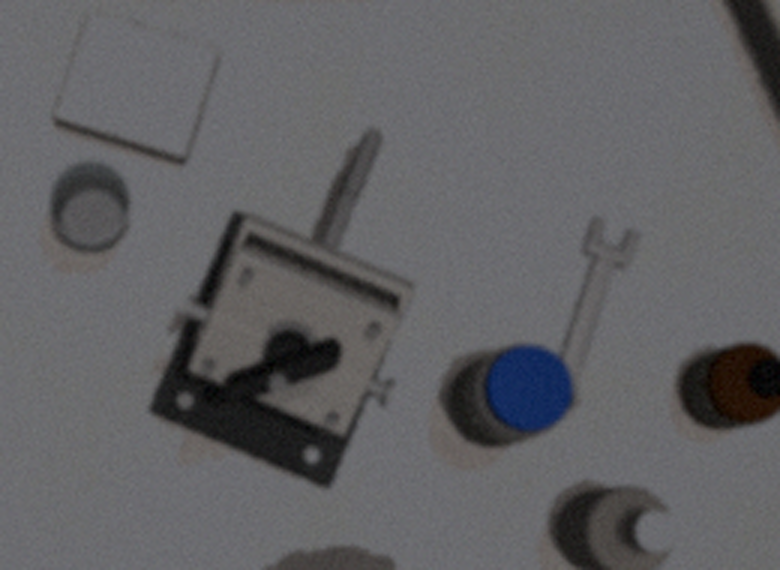

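Side crop: the holder stands in the middle, with the nut at about full-picture px (363,227). Top crop: the bar runs from about (345,281) to (382,267), and the lever handle's end is at (394,194). The bar sits about 40° off the fall line. The beaker and the reagent jar stand well clear on either side. Next I fit the holder model to these features.

```bash
cat > fit.py <<'E'
from h import *
from scipy.optimize import least_squares
a=np.radians(35);Z=np.array([-np.sin(a),0,np.cos(a)]);U=np.array([np.cos(a),0,np.sin(a)]);Y=np.array([0,1.,0])
S=lambda x,y:[220+x/3,130+y/3]
T=lambda x,y:[270+x/3,150+y/3]
def H(p):
    c,s=np.cos(p[2]),np.sin(p[2]);M=np.array([[c,-s,0],[s,c,0],[0,0,1]])
    return lambda v:M@np.asarray(v)+[p[0],p[1],0]
def feats(p):
    x,y,yaw,L,lev,b,bx,bz=p;h=H(p);pv=np.array([0,0,.13]);g=pv+L*Z
    d=np.cos(b)*U+np.sin(b)*Y; phi=lev-np.radians(28)
    e=np.array([np.cos(phi),0,np.sin(phi)]);n=np.array([-np.sin(phi),0,np.cos(phi)])
    t=lambda v:proj('top',h(v))[0];s=lambda v:proj('side',h(v))[0]
    hx,hy=.085,.075
    return [(t(g+.04*d+.014*Z),T(338,350)),(t(g-.04*d+.014*Z),T(228,392)),
     (s(g+.014*Z+.04*d),S(455,252)),(s(g-.04*d),S(424,305)),
     (t(pv+.15*e+.013*n),T(373,132)),
     (t([bx-hx,hy,bz]),T(152,410)),(t([bx-hx,-hy,bz]),T(330,487)),(t([bx+hx,hy,bz]),T(237,213)),
     (s([bx-hx,hy,0]),S(382,550)),(s([bx+hx,hy,bz]),S(292,453)),(s([bx-hx,-hy,bz]),S(518,500))]
f=lambda p:np.r_[np.concatenate([u-np.array(v) for u,v in feats(p)]),(p[7]-.012)*200]
if __name__=='__main__':
    best=min((least_squares(f,[.55,-.1,yw,.11,.1,-.7,0,.012],loss='soft_l1') for yw in(-.6,-.3,0,.3)),key=lambda r:r.cost)
    p=best.x;print(np.round(p,4),best.cost)
    for u,v in feats(p):print(np.round(u-np.array(v),1),end=' ')
    np.save('p.npy',p)
    h=H(p);print('\nnut',h(np.array([0,0,.13])+p[3]*Z))
    phi=p[4]-np.radians(28);print('lev',h([.125*np.cos(phi),0,.13+.125*np.sin(phi)]))
E
python3 fit.py
```

```text
Traceback (most recent call last):
  File "fit.py", line 22, in <module>
    best=min((least_squares(f,[.55,-.1,yw,.11,.1,-.7,0,.012],loss='soft_l1') for yw in(-.6,-.3,0,.3)),key=lambda r:r.cost)
  File "fit.py", line 22, in <genexpr>
    best=min((least_squares(f,[.55,-.1,yw,.11,.1,-.7,0,.012],loss='soft_l1') for yw in(-.6,-.3,0,.3)),key=lambda r:r.cost)
              ~~~~~~~~~~~~~^^^^^^^^^^^^^^^^^^^^^^^^^^^^^^^^^^^^^^^^^^^^^^^^^
  File "fit.py", line 20, in <lambda>
    f=lambda p:np.r_[np.concatenate([u-np.array(v) for u,v in feats(p)]),(p[7]-.012)*200]
                                                              ~~~~~^^^
  File "fit.py", line 17, in feats
    (t(pv+.15*e+.013*n),T(373,132)),
     ~^^^^^^^^^^^^^^^^^
  File "fit.py", line 13, in <lambda>
    t=lambda v:proj('top',h(v))[0];s=lambda v:proj('side',h(v))[0]
               ~~~~^^^^^^^^^^^^
  File "h.py", line 14, in proj
    K,D,Rm,t=cal(n);P=(np.atleast_2d(P)-t)@Rm
             ~~~^^^
  File "h.py", line 5, in cal
    c=cams.calibration(n);f=240/np.tan(np.radians(c['fovy'])/2)
ValueError: time passes only in moves, steps and waits
```

```bash
sed -i 's/^def cal/import functools\n@functools.cache\ndef cal/' h.py; python3 fit.py
```

```text
[ 0.5498 -0.1042 -0.3781  0.1119 -0.0056 -0.744  -0.0291  0.0074] 13.496781270888542
[0.8 0.4] [0.6 0.1] [ 0.1 -2.8] [-0.4  6.5] [0.2 0.1] [-0.7  0.3] [0.6 0.1] [-0.7 -1.4] [-1.1  1.3] [-1.2 -1.3] [1.6 0.8] 
nut [ 0.49018685 -0.08046876  0.2216353 ]
lev [ 0.65207921 -0.14478347  0.07069489]
```

```bash
cat > plan.py <<'E'
from fit import *
p=np.load('p.npy')
def wp(b,so=0,r=.03,up=0):
    g=np.array([0,0,.13])+(p[3]-.004*(p[5]-b))*Z
    dl=-(np.cos(b)*U+np.sin(b)*Y);nn=np.cross(dl,Z)   # clockwise push direction
    P=g+r*dl+.014*Z-.007*nn
    hx=np.array([nn[0],nn[1],0]); d2=np.array([dl[0],dl[1],0]);d2/=np.linalg.norm(d2)
    hx-=hx@d2*d2;hx/=np.linalg.norm(hx)
    c=P-(.011+so)*hx+[0,0,.001+up]
    return H(p)(c),np.arctan2(hx[1],hx[0])+p[2]
def row(t,hd=None):
    s=read_state();Rm=R.from_quat(s['tool_rot'],scalar_first=True).as_matrix()
    h0=np.arctan2(Rm[1,0],Rm[0,0])
    d=Rm.T@(t-s['tool_pos'])*1000
    return np.round(d,1).tolist()+[round(float(0 if hd is None else (h0-hd+np.pi)%(2*np.pi)-np.pi),3)]
E
python3 - <<'E'
from plan import *
for o,z in(('reagent',.15),):print(plane('top',[439,281],z))
t,h=wp(p[5],.012,up=.08);print('above',t,h,row(t,h))
t,h=wp(p[5],.012);print('down',t,row(t,h))
for b in np.arange(-.744,-1.71,-.12):t,h=wp(b);print(round(b,2),t.round(3),row(t,h))
E
```

```text
[ 0.47872538 -0.23749355  0.15      ]
above [ 0.44629859 -0.06316537  0.29872398] 0.34905869650317295 [389.7, -323.5, -53.4, 0.037]
down [ 0.44629859 -0.06316537  0.21872398] [389.8, -323.5, 26.6, 0.037]
-0.74 [ 0.458 -0.059  0.219] [401.7, -323.1, 26.6, 0.037]
-0.86 [ 0.46  -0.056  0.219] [405.4, -325.3, 25.8, 0.154]
-0.98 [ 0.463 -0.053  0.22 ] [409.2, -327.0, 24.9, 0.265]
-1.1 [ 0.466 -0.05   0.222] [413.1, -328.2, 23.7, 0.372]
-1.22 [ 0.47  -0.048  0.223] [417.1, -329.0, 22.4, 0.476]
-1.34 [ 0.473 -0.046  0.224] [421.0, -329.3, 21.0, 0.577]
-1.46 [ 0.477 -0.045  0.226] [424.8, -329.0, 19.4, 0.676]
-1.58 [ 0.48  -0.044  0.228] [428.5, -328.4, 17.7, 0.775]
-1.7 [ 0.484 -0.044  0.229] [432.1, -327.3, 16.0, 0.873]
```

```bash
python3 -m inch '[[0,0,0,-54,0],[0,390,-323.5,-54,0.037],[0,390,-323.5,-54,0.037],[0,390,-323.5,-54,0.037],[0,390,-323.5,-54,0.037],[0,390,-323.5,-54,0.037],[0,390,-323.5,-54,0.037],[0,390,-323.5,-54,0.037],[0,390,-323.5,-54,0.037],[0,390,-323.5,-54,0.037],[0,390,-323.5,-54,0.037],[0,390,-323.5,-54,0.037],[0,390,-323.5,-54,0.037],[0,390,-323.5,-54,0.037],[0,390,-323.5,-54,0.037]]' 40
python3 - <<'E'
from plan import *
t,h=wp(p[5],.012);print('down',row(t,h))
im=cams.capture('top');side=cams.capture('side')
a=cv2.resize(im[190:330,290:450],(400,350),interpolation=cv2.INTER_CUBIC);b=cv2.resize(side[170:310,290:450],(400,350),interpolation=cv2.INTER_CUBIC)
cv2.imwrite('pics/2.png',np.hstack([a,b]))
E
```

```text
clock: 2.8
tool_pos: [0.4462, -0.0643, 0.2993]
tool_rot: [0.0, 0.985, 0.172, -0.0]
ft_force: [0.1, -0.1, 0.5]
finger_gap: 0.0003
grasp_force: 0.0
down [0.5, -1.0, 80.6, -0.002]
```

View pics/2.png

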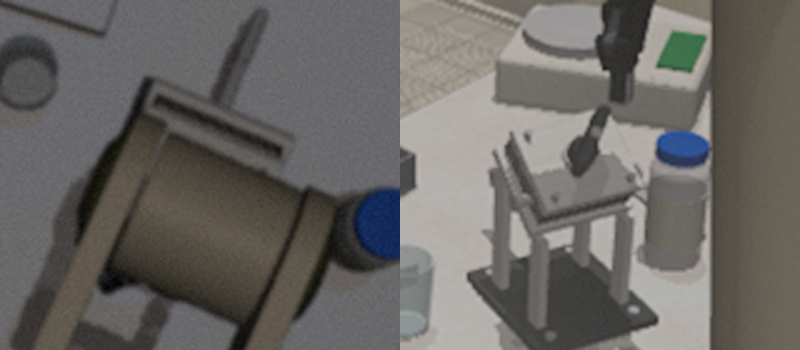

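Left half (top): the arm hides the nut, and the handle is still at its open position. Right half (side): the fingertips, near (622,95), hang above and beside the bar, whose ends are at (605,110) and (575,165). That matches the model, so I descend.

```bash
python3 -m inch '[[0,0,-1,30,0],[0,0,-1,60,0],[0,0,-1,80,0],[0,0,-1,80,0]]'
python3 - <<'E'
from plan import *
for b in (-.744,-.86,-.98,-1.1,-1.22):t,h=wp(b);print(round(b,2),row(t,h))
E
```

```text
clock: 3.3
tool_pos: [0.445, -0.0625, 0.2174]
tool_rot: [-0.001, 0.985, 0.173, -0.002]
ft_force: [-0.4, -0.2, 0.9]
finger_gap: 0.0002
grasp_force: 0.0
-0.74 [12.9, 1.1, -1.4, -0.002]
-0.86 [16.4, -1.2, -2.1, 0.111]
-0.98 [20.1, -3.1, -3.1, 0.223]
-1.1 [24.0, -4.5, -4.2, 0.33]
-1.22 [27.9, -5.4, -5.6, 0.434]
```

```bash
python3 -m inch '[[0,4,0,0,0],[0,8,0,0,0],[0,11,0,0,0],[0,13,0,-1,0],[0,14.5,0,-2,0.05],[0,16.5,-1,-2,0.11]]'; python3 -m inch '[[0,2,-1,-0.5,0.06],[0,4,-2,-1,0.11],[0,4,-2,-1,0.11]]'
python3 - <<'E'
from plan import *
for b in (-.98,-1.1,-1.22,-1.34,-1.46):t,h=wp(b);print(round(b,2),row(t,h))
E
```

```text
clock: 3.9
tool_pos: [0.4597, -0.0554, 0.2213]
tool_rot: [-0.0, 0.993, 0.118, -0.003]
ft_force: [-10.9, -1.0, 2.1]
finger_gap: -0.0001
grasp_force: 5.4
clock: 4.2
tool_pos: [0.4634, -0.0524, 0.2223]
tool_rot: [-0.0, 0.998, 0.064, -0.002]
ft_force: [-9.7, -1.4, -1.5]
finger_gap: 0.0002
grasp_force: 4.4
-0.98 [-0.5, 0.3, 1.9, 0.003]
-1.1 [3.0, -1.9, 0.7, 0.111]
-1.22 [6.6, -3.7, -0.6, 0.215]
-1.34 [10.3, -5.0, -2.1, 0.316]
-1.46 [14.1, -5.8, -3.6, 0.415]
```

```bash
python3 -m inch '[[0,1.5,-1,0.5,0.06],[0,3,-2,0.5,0.11],[0,5,-3,0,0.16],[0,6.5,-4,-0.5,0.215],[0,6.5,-4,-0.5,0.215]]';  python3 -m inch '[[0,2,-0.5,-0.7,0.05],[0,4,-1,-1.5,0.1],[0,4,-1,-1.5,0.1]]'
python3 - <<'E'
from plan import *
for b in (-1.34,-1.46,-1.52,-1.58,-1.64,-1.7):t,h=wp(b);print(round(b,2),row(t,h))
E
```

```text
clock: 4.7
tool_pos: [0.4695, -0.0478, 0.2233]
tool_rot: [0.0, 0.999, -0.044, -0.002]
ft_force: [-9.8, -1.4, 2.2]
finger_gap: -0.0003
grasp_force: 4.4
clock: 5.0
tool_pos: [0.4734, -0.0468, 0.2246]
tool_rot: [-0.0, 0.996, -0.094, -0.002]
ft_force: [-9.8, 0.9, 2.7]
finger_gap: 0.0001
grasp_force: 4.7
-1.34 [-0.5, -0.5, 0.2, 0.001]
-1.46 [2.8, -2.4, -1.3, 0.1]
-1.52 [4.6, -3.2, -2.1, 0.149]
-1.58 [6.3, -3.9, -3.0, 0.198]
-1.64 [8.1, -4.5, -3.8, 0.248]
-1.7 [9.9, -4.9, -4.7, 0.297]
```

```bash
python3 -m inch '[[0,1.5,-1,-0.7,0.05],[0,3,-2,-1.3,0.1],[0,4.5,-2.5,-2,0.15],[0,4.5,-2.5,-2,0.15]]';  python3 -m inch '[[0,1.8,-0.4,-0.8,0.05],[0,1.8,-0.4,-0.8,0.05]]'; python3 -m inch '[[0,1.8,-0.3,-0.8,0.05],[0,1.8,-0.3,-0.8,0.05]]'
python3 - <<'E'
from plan import *
for b in (-1.58,-1.64,-1.7,-1.8,-1.9):t,h=wp(b);print(round(b,2),row(t,h))
E
```

```text
clock: 5.4
tool_pos: [0.4761, -0.045, 0.2255]
tool_rot: [0.0, 0.986, -0.168, -0.005]
ft_force: [-18.7, -0.7, 0.6]
finger_gap: -0.0001
grasp_force: 8.2
clock: 5.6
tool_pos: [0.4766, -0.0446, 0.2256]
tool_rot: [0.0, 0.981, -0.192, -0.008]
ft_force: [-24.3, 1.5, -1.5]
finger_gap: -0.0002
grasp_force: 11.0
clock: 5.8
tool_pos: [0.4771, -0.0442, 0.2258]
tool_rot: [-0.0, 0.976, -0.217, -0.01]
ft_force: [-28.9, 2.9, -1.7]
finger_gap: -0.0001
grasp_force: 13.9
-1.58 [2.8, -1.5, -1.8, -0.051]
-1.64 [4.4, -2.5, -2.7, -0.002]
-1.7 [6.0, -3.3, -3.6, 0.047]
-1.8 [8.8, -4.6, -5.1, 0.13]
-1.9 [11.7, -5.5, -6.5, 0.214]
```

The stop is reached: the force climbed to 29 N with almost no further movement. I back off, lift, and check.

```bash
python3 -m inch '[[0,-12,0,0,0],[0,-25,0,0,0],[0,-25,0,-40,0],[0,-25,0,-85,0],[0,-60,80,-110,0],[0,-60,120,-110,0],[0,-60,140,-110,0],[0,-60,140,-110,0],[0,-60,140,-110,0]]'
python3 - <<'E'
from plan import *
im=cams.capture('top');side=cams.capture('side')
a=cv2.resize(im[190:330,290:450],(400,350),interpolation=cv2.INTER_CUBIC);b=cv2.resize(side[170:310,290:450],(400,350),interpolation=cv2.INTER_CUBIC)
cv2.imwrite('pics/3.png',np.hstack([a,b]))
print(finder.look_for('lever_grip','top')[:2])
for lv in(0,.1):
  phi=lv-np.radians(28);print(H(p)([.125*np.cos(phi),0,.13+.125*np.sin(phi)]), row(H(p)([.125*np.cos(phi),0,.13+.125*np.sin(phi)]),p[2]))
E
```

```text
clock: 6.7
tool_pos: [0.3697, -0.1484, 0.3387]
tool_rot: [0.0, 0.976, -0.218, 0.001]
ft_force: [0.4, 0.1, -1.4]
finger_gap: -0.0001
grasp_force: 0.0
[{'point': [0.6041, 0.4421], 'score': 0.83}, {'point': [0.4695, 0.4515], 'score': 0.57}]
[ 0.65238824 -0.14490624  0.07131605] [255.0, -120.4, 266.9, -0.056]
[ 0.65732052 -0.14686568  0.08262769] [260.3, -120.7, 255.6, -0.056]
```

View pics/3.png

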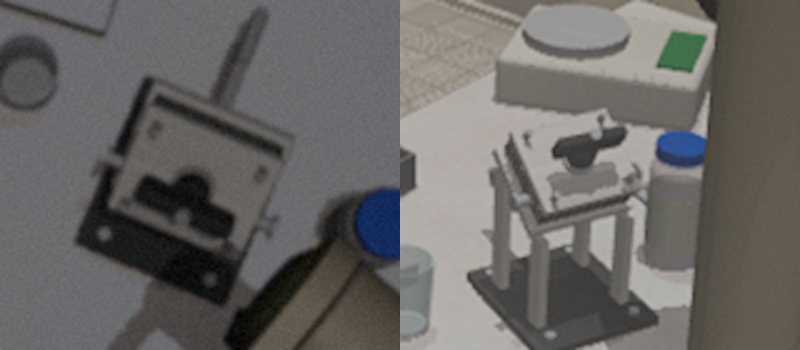

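The top view shows the bar lying level across the plate, from (137,192) to (232,222), so it is at its stop. The lever is still open, with its handle end at (262,12). I go above the handle next.

```bash
python3 -m inch '[[0.5,50,-24,0,-0.056],[0.5,100,-48,0,-0.056],[0.5,150,-72,0,-0.056],[0.5,200,-96,20,-0.056],[0.5,255,-120.5,60,-0.056],[0.5,255,-120.5,100,-0.056],[0.5,255,-120.5,120,-0.056],[0.5,255,-120.5,120,-0.056],[0.5,255,-120.5,120,-0.056]]' 40
python3 - <<'E'
from plan import *
side=cams.capture('side');im=cams.capture('top');
a=cv2.resize(im[150:290,310:470],(400,350),interpolation=cv2.INTER_CUBIC);b=cv2.resize(side[150:290,290:450],(400,350),interpolation=cv2.INTER_CUBIC)
cv2.imwrite('pics/4.png',np.hstack([a,b]))
phi=-np.radians(28);print(row(H(p)([.125*np.cos(phi),0,.125+.125*np.sin(phi)]),p[2]))
E
```

```text
clock: 7.75
tool_pos: [0.6521, -0.145, 0.2187]
tool_rot: [-0.0, 0.982, -0.188, -0.0]
ft_force: [-0.9, 0.6, 1.6]
finger_gap: 0.0423
grasp_force: 0.0
[-0.9, -1.0, 154.9, -0.001]
```

View pics/4.png

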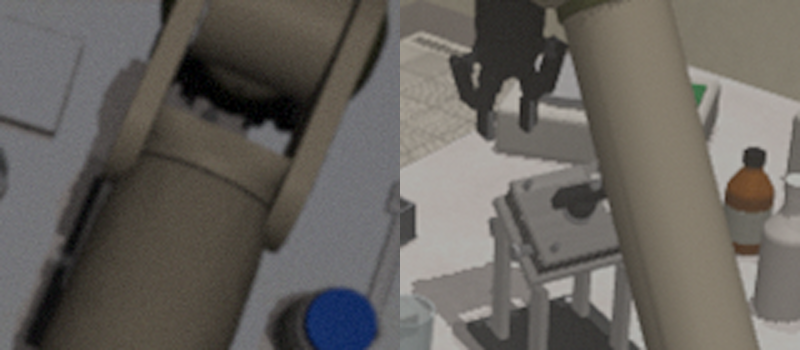

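Side view: the open fingers at (487,120) and (530,115) hang beyond the plate's upper edge. The top view of the handle is hidden by the arm. I descend in two stages.

```bash
python3 -m inch '[[0.5,-0.5,-0.5,40,0],[0.5,-1,-1,75,0],[0.5,-1,-1,95,0],[0.5,-1,-1,95,0]]'
python3 - <<'E'
from plan import *
side=cams.capture('side')
cv2.imwrite('pics/5.png',cv2.resize(side[40:320,200:560],(720,560),interpolation=cv2.INTER_CUBIC))
phi=-np.radians(28);print(row(H(p)([.125*np.cos(phi),0,.125+.125*np.sin(phi)]),p[2]))
E
```

```text
clock: 8.25
tool_pos: [0.6505, -0.1448, 0.1228]
tool_rot: [-0.0, 0.982, -0.189, -0.001]
ft_force: [0.7, -0.2, 0.4]
finger_gap: 0.0426
grasp_force: 0.0
[0.7, -0.6, 58.4, -0.002]
```

View pics/5.png

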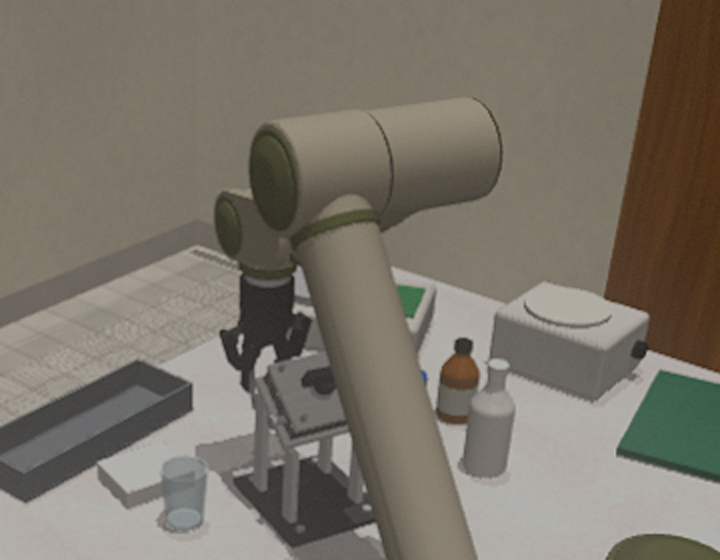

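The side view shows the wrist and forearm well above the nut, and the fingers behind the plate's upper edge. I go the rest of the way down and pinch.

```bash
python3 -m inch '[[0.5,0.5,-0.5,20,0],[0.5,0.5,-0.5,40,0],[0.5,0.5,-0.5,56,0],[0.5,0.5,-0.5,56,0]]'; python3 -m inch '[[0,0,0,0,0],[0,0,0,0,0],[0,0,0,0,0],[0,0,0,0,0],[0,0,0,0,0],[0,0,0,0,0]]' 40
```

```text
clock: 8.7
tool_pos: [0.6521, -0.1448, 0.068]
tool_rot: [0.0, 0.982, -0.189, 0.0]
ft_force: [0.2, 0.7, 1.1]
finger_gap: 0.0428
grasp_force: 0.0
clock: 9.3
tool_pos: [0.6524, -0.1445, 0.0682]
tool_rot: [-0.0, 0.982, -0.189, 0.001]
ft_force: [1.4, 2.4, 6.2]
finger_gap: 0.0134
grasp_force: 42.1
```

```bash
python3 -m inch '[[0,3,0,-5.5,0],[0,5.3,0,-11,0],[0,7.5,0,-17,0],[0,9.5,0,-23,0],[0,11,0,-29,0],[0,12.5,0,-35,0]]'; python3 -m inch '[[0,1,0,-6,0],[0,2,0,-12,0],[0,2,0,-18,0],[0,2,0,-25,0],[0,2,0,-31,0],[0,1.5,0,-37,0]]'; python3 -m inch '[[0,-1,0,-6,0],[0,-2,0,-12,0],[0,-3.5,0,-18,0],[0,-5,0,-24,0],[0,-5,0,-24,0]]'
```

```text
clock: 9.9
tool_pos: [0.6624, -0.1486, 0.1007]
tool_rot: [-0.001, 0.982, -0.189, -0.002]
ft_force: [-4.3, 5.0, -7.3]
finger_gap: 0.0137
grasp_force: 40.4
clock: 10.5
tool_pos: [0.664, -0.1492, 0.138]
tool_rot: [-0.001, 0.982, -0.189, -0.002]
ft_force: [-3.2, 5.2, -9.2]
finger_gap: 0.0133
grasp_force: 40.2
clock: 11.0
tool_pos: [0.6594, -0.1474, 0.1629]
tool_rot: [-0.0, 0.982, -0.189, -0.001]
ft_force: [-5.0, 5.0, -3.3]
finger_gap: 0.0131
grasp_force: 40.9
```

```bash
python3 -m inch '[[0,-2,0,-6,0],[0,-4.5,0,-12,0],[0,-7,0,-17.5,0],[0,-10,0,-23,0],[0,-10,0,-23,0]]'; python3 -m inch '[[0,-3,0,-5,0],[0,-5,0,-8.5,0],[0,-5,0,-8.5,0]]';python3 -m inch '[[0,-1.5,0,-2,0],[0,-1.5,0,-2,0]]';python3 -m inch '[[0,-1.5,0,-2,0],[0,-1.5,0,-2,0]]'
```

```text
clock: 11.5
tool_pos: [0.6503, -0.1437, 0.1864]
tool_rot: [-0.0, 0.982, -0.189, -0.001]
ft_force: [-3.0, 6.7, -5.9]
finger_gap: 0.0136
grasp_force: 40.3
clock: 11.8
tool_pos: [0.6464, -0.1421, 0.1936]
tool_rot: [-0.0, 0.982, -0.189, -0.0]
ft_force: [3.8, 4.6, -14.3]
finger_gap: 0.0134
grasp_force: 42.5
clock: 12.0
tool_pos: [0.6462, -0.1421, 0.1939]
tool_rot: [-0.0, 0.982, -0.189, 0.001]
ft_force: [15.0, 0.7, -25.7]
finger_gap: 0.0134
grasp_force: 40.8
clock: 12.2
tool_pos: [0.6459, -0.142, 0.1942]
tool_rot: [-0.001, 0.982, -0.189, 0.001]
ft_force: [25.2, -2.6, -37.0]
finger_gap: 0.0131
grasp_force: 40.6
```

The lever is on its stop: 45 N with no movement. I relax the pull, open the fingers and lift clear.

```bash
python3 -m inch '[[0,2,0,2.5,0],[0,2,0,2.5,0]]'; python3 -m inch '[[0.5,0,0,0,0],[0.5,0,0,0,0],[0.5,0,0,0,0],[0.5,0,0,0,0],[0.5,0,0,0,0]]'; python3 -m inch '[[0.5,0,0,-20,0],[0.5,0,0,-50,0],[0.5,0,0,-90,0],[0.5,0,0,-120,0],[0.5,-60,40,-120,0],[0.5,-100,100,-120,0],[0.5,-150,150,-120,0],[0.5,-200,200,-120,0],[0.5,-250,250,-120,0],[0.5,-250,250,-120,0],[0.5,-250,250,-120,0],[0.5,-250,250,-120,0],[0.5,-250,250,-120,0]]'
python3 - <<'E'
from plan import *
im=cams.capture('top');side=cams.capture('side')
a=cv2.resize(im[170:310,290:450],(400,350),interpolation=cv2.INTER_CUBIC);b=cv2.resize(side[170:310,290:450],(400,350),interpolation=cv2.INTER_CUBIC)
cv2.imwrite('pics/6.png',np.hstack([a,b]))
h=H(p)
for lv in(1.0,1.1):
  phi=lv-np.radians(28);e=np.array([np.cos(phi),0,np.sin(phi)]);n=np.array([-e[2],0,e[0]])
  print(lv,(proj('top',h(np.array([0,0,.13])+.15*e+.013*n))[0]-[290,170])*2.5,(proj('side',h(np.array([0,0,.13])+.15*e+.013*n))[0]-[290,170])*2.5)
E
```

```text
clock: 12.4
tool_pos: [0.6462, -0.142, 0.1939]
tool_rot: [-0.001, 0.982, -0.189, -0.0]
ft_force: [9.3, 2.6, -21.0]
finger_gap: 0.0135
grasp_force: 42.8
clock: 12.9
tool_pos: [0.6454, -0.1423, 0.1966]
tool_rot: [0.0, 0.982, -0.189, 0.001]
ft_force: [-0.4, -0.5, 0.5]
finger_gap: 0.0425
grasp_force: 0.0
clock: 14.2
tool_pos: [0.3196, -0.282, 0.3164]
tool_rot: [0.0, 0.982, -0.19, 0.0]
ft_force: [-0.3, 0.5, -0.3]
finger_gap: 0.0424
grasp_force: 0.0
1.0 [277.73772765  35.99519556] [99.30678417 72.02128829]
1.1 [275.60251186  42.70802973] [103.537956    65.50156034]
```

View pics/6.png

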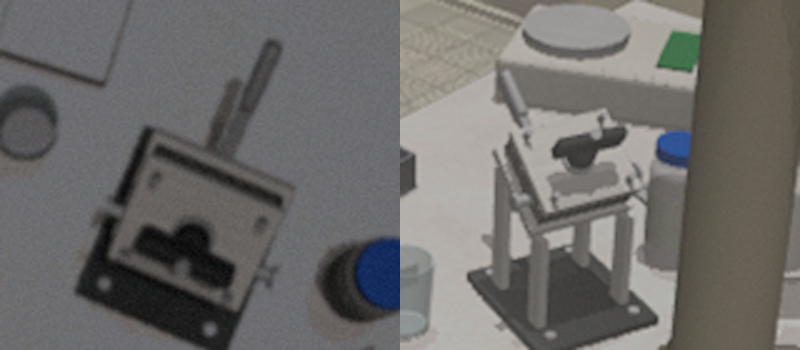

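The handle end shows at (275,42) in the top view and about (503,72) in the side view, which matches the closed lever (prediction 276,43). The bar still lies across the plate at its stop, and the bystanders in view have not moved.

```bash
python3 -c "
from workcell import workorder;print(workorder.job_done())"
```

```text
the job is handed in; nothing more can be done
None
```

The bar nut is turned against its stop, the cam lever is fully closed and released, and the job is handed in at about 14 s; the pictures and contact forces agree, but no verdict came back.

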